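Third hand at the rack jig: fetch the long oak rail and hold it against the sprung stop

ROBOT

A 7-joint arm with a two-finger parallel gripper is mounted at the origin on the work surface. World frame = base frame: x ahead of the robot, y to its left, z up, the work surface at z = 0. Lengths are in m, angles in rad, forces in N, time in s.
With the tool pointing down it reaches from about 0.425 to 0.875 m from the base axis. Payload 4.7 kg.
Tool frame: the origin (TCP) lies at the very end of the fingers, on their centre line; the grasp point (between the pads) lies 19 mm behind it; z points along the fingers, y is the line along which they close (so a half turn about z gives the same grasp; the last joint's range is limited). The gripper opens to 87 mm and grips with 3 to 60 N. Pads are 19 mm wide; open, the fingers measure 117 mm over their backs; the gripper's body (75 mm by 190 mm) begins 51 mm behind the grasp point.
Start: joints at [-1.115, 0.321, -0.07, 1.45, 0.023, 1.371, -0.057], TCP at [0.278, 0.588, 0.223] pointing down, gripper open.
Joint ranges: [-2.86, 2.86], [-0.3, 2.09], [-1.38, 1.24], [0.06, 2.45], [-1.56, 4.7], [0.09, 2.05], [-2.69, 2.69]. Speed limits (rad/s): [2.57, 2.57, 3.14, 3.14, 3.14, 3.14, 3.14].

INTERFACE

Orientations are given as a rotation vector (axis times angle).
In Python, from bench import ctrl, vision gives the robot as it stands.
- The arm moves only by the tool jog_arm, never from a script. Its argument "increments" is a list of rows, each an object of numbers: "tx", "ty", "tz": the shift along the tool's x, y, z in mm; "wx", "wy", "wz": the turn, a rotation vector about the tool's x, y, z in rad; "gripper": the opening, from 0 (shut) to 1 (fully open). In form: [{"tx": .., "ty": .., "tz": .., "wx": .., "wy": .., "wz": .., "gripper": ..}, ...]. A call has exactly 5 rows; each row is the pose to reach, as a shift and turn from the pose commanded when the call began, along the tool's axes at that moment; what a row does not reach only later rows make up. A row lasts 1/12 s, in which the tool goes at most 41.7 mm and 7.16 degrees, less where a joint would pass 70% of its speed; a pose out of reach is approached as far as the arm can. A call with a gripper value outside its range is refused whole. The fingers move at their own pace and stop on an object; "grip_force" is the grip in N (left out, the last holds). Time passes only in rows, so rows that repeat a pose let the fingers close, or fill a call up. It gives the time, the measured TCP pose, the force, the opening and the grip force at its end, in the units of the state.
- ctrl.get_state(): the state, without advancing time (a new reading comes with each control period).
- vision.get_image(name): name is "scene" or "top" or "wrist"; returns a dict with "color" (384x512x3 uint8, blue, green, red), "fx", "fy", "cx", "cy" (pixels), "extrinsics" (4x4, takes a point from world to camera coordinates). Camera axes: x right, y down, z forward; pixel columns grow to the right and rows downward; lengths in m; the calibration is good to about 2 mm. A picture is of the moment at which its call begins. There is no depth.
- ctrl.close_job(): hands the job in; it is judged then, once.
Trained networks look in the newest picture that a camera, given by its name, has taken for a name from the list of things; names that differ only in an ending like _2 or _b are one class to them, and where a whole thing is asked for, a point or a joint stands for the part that bears it (a point fixed in the world has none). Each returns a list of dicts, best first, with "conf" (0 to 1); they miss things now and then, are a little off and sometimes report something else, mostly with a low value. They report only what shows in the picture. A call takes as long as a camera call.
- vision.spot_in(camera, thing): "bbox" ([left, top, right, bottom] in pixels, round what is visible of it).
The state is a dict: "time": time; "joint_positions": joint angles; "qd": joint speeds; "joint_torque": joint torques, N m; "position": TCP position; "tool_rot": TCP orientation; "ft_force": force on the tool from outside, world axes, zero at the start; "torque": the same for the moment, N m; "grip_width": opening from 0.0 (shut) to 1.0 (fully open); "grip_force": force on a finger pad.
Only numpy, scipy, OpenCV 4.12 (cv2) and the standard library are available. Lean on these libraries where they do the work, as an engineer would, in place of code of your own. Each camera call takes 0.05 s, during which the arm holds its last target. There are 200 camera calls.

TASK

Pull the small cabinet's top drawer all the way out to its stop, and take the longer of the two dark oak rails out of it, leaving the shorter one inside. Lay the long rail flat in the channel of the assembly jig and push it end-on against the sprung steel stop plate, steadily, until the plate has yielded about half of its 20 mm travel (about 10 N), never driving it to the end of its travel. Finish like that, still holding the rail and still pressing, so that a colleague can fasten it; leave everything else on the counter where it is.

Things in the scene. Friction and masses are not known exactly. Their poses are not given: they have to be found in the camera images.
- cab_drawer0 (a joint): Pull-out of the top drawer in m: 0 closed, 0.175 fully out at its stop. It moves along the handle's -x with about 1 N of friction and stays where it is left; it may start a little ajar. Inside it measures 190 (x) by 228 mm (y), its inner floor is 97 mm above the counter, its side walls reach 152 mm and its front 162 mm above the counter.
- cab_drawer0_handle (a point): Middle of the bar handle of the top of two drawers in a low oak cabinet (235 deep, 270 wide, 174 mm high, fixed, front to the robot). Axes: x into the cabinet (the drawer slides out along -x), y along the bar, z up. Level steel bar, 11 mm thick, 120 mm long, its centre 35 mm in front of the drawer's face, 38 mm below the cabinet's top; it moves with the drawer.
- long_rail: The rail to fetch: straight dark oak rail, 120 long (its x) x 32 wide (its y) x 40 mm high (its z), 0.08 to 0.16 kg, both ends alike. Origin: centre of its underside. It lies on the top drawer's floor, roughly along the handle's x, in the left or right half of the drawer, and moves out with the drawer; with the drawer fully out it lies wholly in front of the cabinet.
- short_rail: The other rail in the same drawer, of the same wood and section but only 75 mm long; about 95 mm beside the long one. Origin: centre of its underside. To be left in the drawer.
- jig: Plywood assembly jig fixed to the counter, 300 (x) x 110 (y) x 12 mm base. Origin: centre of the base's underside; the base's top is 12 mm above it. Two cheeks rising 6 mm above the base, from x = -140 to x = +30 mm, form a channel 42 mm wide (5 mm play on each side of a rail) along the jig's x through its centre, open at the -x end. The sprung stop stands at the +x end; a rail in the channel is pushed towards the jig's +x.
- stop_unit: The sprung stop on the jig: a fixed dark steel block 30 (x) x 90 (y) x 40 mm high with the sprung stop plate in front of it on two guide rods. Origin: centre of the block's underside, on the jig's base, 115 mm along the jig's +x from its origin.
- stop (a joint): How far the stop plate has been pushed in, in m, along the jig's +x: 0 at rest, 0.020 at the end of its travel. Spring 1 N per mm (no preload): 0.010 means 10 N.
- stop_face (a point): Centre of the face of the stop plate that the rail's end is pushed against, 20 mm above the jig's base; 60 mm along the jig's +x from its origin when at rest; it moves with the plate. The plate is 75 wide, 8 thick and reaches 43 mm above the base.
- wine_bottle: Bystander: green wine bottle standing on the counter beyond the jig's stop, 74 mm diameter, 290 mm high. Origin: centre of its foot.
- screwdriver: Bystander: screwdriver lying on the counter between cabinet and jig.
- mallet: Bystander: hammer lying on the counter to the right of the jig.
- cork_tray: Bystander: small open wooden tray, 100 x 80 x 50 mm, full of corks, on the counter to the right.
- cup: Bystander: white cup, 76 mm diameter, 90 mm high, left of the cabinet's drawer.
- jar: Bystander: amber jar, 70 mm diameter, 90 mm high, to the left of the cabinet.
- coaster: Bystander: brass ring 84 mm wide, 15 mm high, lying on the middle of the cabinet's top.

How it is judged:
By the outcome, as a careful person would: the job done as asked, in the order asked, and still so for the second after the job is handed in, while the arm keeps its last pose, push and grip.
It also fails if it takes over 64 s, if anything falls off the work surface, if the arm or the gripper's body presses on something with over 40 N, if the wrist force passes 120 N, or if a joint passes its speed limit or range.

## Working session

There is one attempt and no reset: what is moved stays moved. The work goes in short steps, Python scripts to look and compute and a tool call to move; the robot and the scene stay as the last step left them, time stands still between calls to the robot, and variables do not carry over. Pictures are saved under pics/ and viewed, at most 13 in all, crops included, and the job is handed in when it is done.

Besides the shell and the picture viewer there is one more tool, called after "Request:" as name(argument=value, ...) on one line, values as JSON. jog_arm: Moves the arm, as the interface text tells. Its arguments: {"type":"object","properties":{"increments":{"type":"array"},"grip_force":{"type":"number"}},"required":["increments"]}

```bash
ls; mkdir -p pics; cat > h.py <<'E'
import numpy as np, cv2
from scipy.spatial.transform import Rotation as R
from bench import ctrl, vision
def cam(n,save=None):
    im=vision.get_image(n)
    if save: cv2.imwrite('pics/'+save,im['color'])
    return im
def ray(im,u,v):
    E=np.array(im['extrinsics']);d=np.array([(u-im['cx'])/im['fx'],(v-im['cy'])/im['fy'],1.])
    return -E[:3,:3].T@E[:3,3],E[:3,:3].T@d
def atz(im,u,v,z):
    o,d=ray(im,u,v);return o+d*(z-o[2])/d[2]
def proj(im,p):
    E=np.array(im['extrinsics']);q=E[:3,:3]@np.array(p)+E[:3,3]
    return np.array([im['fx']*q[0]/q[2]+im['cx'],im['fy']*q[1]/q[2]+im['cy']])
E
python3 - <<'E'
from h import *
s=ctrl.get_state();print(s)
for n in ['scene','top','wrist']:
    im=cam(n,n+'0.png');o,d=ray(im,256,192);print(n,im['fx'],o.round(3),d.round(3))
    if n!='wrist':
      for t in ['cab_drawer0_handle','long_rail','short_rail','jig','stop_unit','stop_face']:
        print(t,[(np.round(b['bbox']).tolist(),round(b['conf'],2)) for b in vision.spot_in(n,t)[:2]])
a=np.hstack([cv2.imread('pics/scene0.png'),cv2.imread('pics/top0.png')]);
E
```

```text
pics
{'time': 0.0, 'joint_positions': array([-1.11487431,  0.32178829, -0.07008365,  1.45165752,  0.02262654,
        1.37080304, -0.05690216]), 'qd': array([-0.00075704, -0.00025526, -0.00088317, -0.00098237, -0.00049578,
        0.00040007,  0.00136272]), 'joint_torque': array([-1.00877078e-04, -4.91287887e+01, -4.04167129e-01, -3.12531066e+01,
       -6.40514516e-02,  4.39105066e-02,  1.85176118e-04]), 'position': array([0.27775219, 0.58706262, 0.22149283]), 'tool_rot': array([-6.88268666e-01, -3.06497622e+00,  2.90134050e-03]), 'ft_force': array([ 0.02894349, -1.24281359, -0.15250682]), 'torque': array([-0.02093159, -0.01017351, -0.01048029]), 'grip_force': 0.0, 'grip_width': 0.9983598767294211}
scene 366.6612218442733 [1.378 0.006 1.02 ] [-0.636  0.014 -0.772]
cab_drawer0_handle [([278.0, 182.0, 350.0, 190.0], 0.81), ([120.0, 152.0, 148.0, 202.0], 0.4)]
long_rail []
short_rail []
jig [([172.0, 162.0, 205.0, 227.0], 0.72), ([275.0, 180.0, 347.0, 190.0], 0.16)]
stop_unit [([182.0, 196.0, 198.0, 223.0], 0.74)]
stop_face [([364.0, 192.0, 390.0, 221.0], 0.45), ([180.0, 195.0, 198.0, 206.0], 0.44)]
top 348.68027529105683 [ 0.492 -0.003  1.142] [ 0.15   0.017 -0.989]
cab_drawer0_handle [([150.0, 183.0, 243.0, 207.0], 0.71)]
long_rail []
short_rail []
jig [([308.0, 185.0, 348.0, 280.0], 0.96)]
stop_unit [([313.0, 185.0, 346.0, 215.0], 0.78)]
stop_face [([317.0, 202.0, 344.0, 214.0], 0.72)]
wrist 305.27538052969794 [0.215 0.618 0.385] [ 0.233 -0.11  -0.966]
```

View pics/scene0.png

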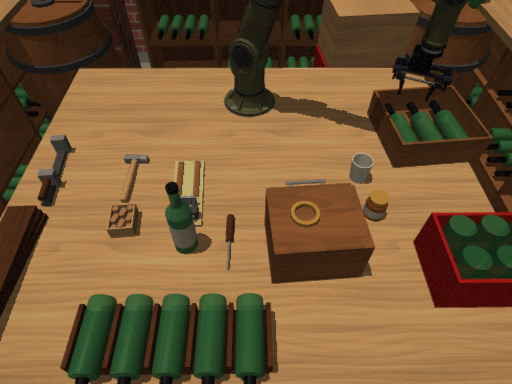

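View pics/top0.png

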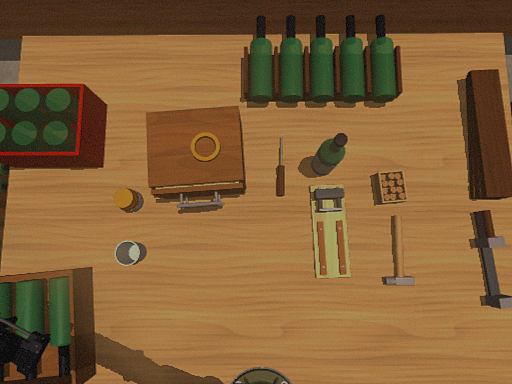

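The top view shows the cabinet at (195,150) with its handle bar around (178–222, 203), the jig at (330,232) with its stop at the far end, and the base at the bottom centre. I'll zoom in to measure.

```bash
python3 - <<'E'
from h import *
im=cam('top')['color']
a=cv2.resize(im[95:215,140:255],None,fx=3.4,fy=5,interpolation=cv2.INTER_CUBIC)
a=cv2.resize(im[100:215,140:255],(460,460),interpolation=cv2.INTER_CUBIC)
b=cv2.resize(im[175:290,295:365],(280,460),interpolation=cv2.INTER_CUBIC)
cv2.imwrite('pics/crop1.png',np.hstack([a,b]))
E
```

```text
(no output)
```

View pics/crop1.png

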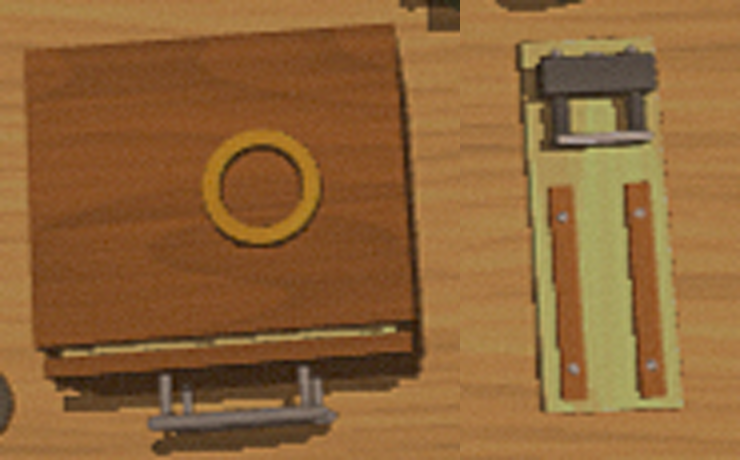

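The crop shows the handle bar from (148,424) to (337,413), the slightly ajar drawer front, and the jig's base and cheeks with clear corners. Computing positions from these.

```bash
python3 - <<'E'
from h import *
im=cam('top')
A=lambda x,y,z:atz(im,140+x/4-.4,100+y/4-.4,z)
B=lambda x,y,z:atz(im,295+(x-460)/4-.4,175+y/4-.4,z)
a,b=A(150,423,.136),A(335,414,.136);print('handle',a,b,(a+b)/2,np.linalg.norm(a-b),np.degrees(np.arctan2(*(a-b)[:2])))
c=[A(*p,.174) for p in [(25,50),(393,25),(413,322),(35,349)]]
for i in range(4):print(c[i].round(4),np.linalg.norm(c[i]-c[i-1]).round(4))
for p,q in [(0,3),(1,2)]:print('cabyaw',np.degrees(np.arctan2(*(c[p]-c[q])[1::-1])))
print('handle yaw', -np.degrees(np.arctan2(*(a-b)[:2])))
g=[B(*p,.012) for p in [(530,40),(652,38),(683,408),(543,411)]]
for i in range(4):print(g[i].round(4),np.linalg.norm(g[i]-g[i-1]).round(4))
print('jig',np.mean(g,0))
for p,q in [(0,3),(1,2)]:print('jigyaw',np.degrees(np.arctan2(*(g[p]-g[q])[1::-1])))
for l,r in [((561,187),(637,182)),((576,398),(653,396))]:print('cheek mid',(B(*l,.018)+B(*r,.018))/2,B(*l,.018)-B(*r,.018))
print('plate',B(554,136,.055),B(652,131,.055), 'blocktop',B(542,57,.052),B(655,54,.052))
for t in ['coaster','cup','jar','wine_bottle','screwdriver']:
  print(t,[(np.round(q['bbox']).tolist(),round(q['conf'],2)) for q in vision.spot_in('top',t)[:1]])
E
```

```text
handle [0.60613903 0.24421799 0.136     ] [0.61256876 0.10951512 0.136     ] [0.60935389 0.17686655 0.136     ] 0.13485623404755742 -2.732808105534899
[0.8748 0.3344 0.174 ] 0.2209
[0.8926 0.0669 0.174 ] 0.2682
[0.6733 0.051  0.174 ] 0.2198
[0.6545 0.3179 0.174 ] 0.2675
cabyaw 4.290870610061879
cabyaw 4.130420504428534
handle yaw 2.732808105534899
[ 0.6882 -0.1674  0.012 ] 0.2981
[ 0.6897 -0.2673  0.012 ] 0.0999
[ 0.3926 -0.2823  0.012 ] 0.2975
[ 0.3901 -0.1716  0.012 ] 0.1107
jig [ 0.54015216 -0.22215586  0.012     ]
jigyaw 0.8105489442522753
jigyaw 2.891154336210429
cheek mid [ 0.56916555 -0.21955171  0.018     ] [-0.0039824   0.06111474  0.        ]
cheek mid [ 0.40155209 -0.22723973  0.018     ] [-0.00160502  0.06062213  0.        ]
plate [ 0.60458236 -0.17833506  0.055     ] [ 0.60842878 -0.25488283  0.055     ] blocktop [ 0.66762133 -0.17077446  0.052     ] [ 0.66986902 -0.25988862  0.052     ]
coaster [([191.0, 132.0, 220.0, 164.0], 0.61)]
cup [([116.0, 240.0, 146.0, 262.0], 0.74)]
jar [([113.0, 188.0, 146.0, 210.0], 0.59)]
wine_bottle [([309.0, 131.0, 349.0, 177.0], 0.86)]
screwdriver [([277.0, 136.0, 285.0, 201.0], 0.72)]
```

```bash
cat >> h.py <<'E'
def go(p,phi,s=None):
    "tool shift (mm) and turn from the present pose to TCP p, tool y at heading phi (deg), pointing down"
    s=s or ctrl.get_state();C=R.from_rotvec(s['tool_rot']);f=np.radians(phi)
    T=R.from_matrix(np.array([[-np.sin(f),np.cos(f),0],[np.cos(f),np.sin(f),0],[0,0,-1]]))
    T2=T*R.from_rotvec([0,0,np.pi])
    w=min([(C.inv()*t).as_rotvec() for t in(T,T2)],key=np.linalg.norm)
    print('t',s['time'],'pos',s['position'].round(4),'shift',(C.inv().apply(np.array(p)-s['position'])*1000).round(1),'turn',w.round(3),'F',s['ft_force'].round(1),'g',round(s['grip_width'],3),round(s['grip_force'],1),'q7',s['joint_positions'][6].round(2))
E
python3 -c "
from h import *
go([.609,.179,.24],4.2); go([.45,.42,.24],34)"
```

```text
t 1.1 pos [0.2779 0.5876 0.2226] shift [-474.  -227.9  -17.4] turn [ 0.    -0.     1.056] F [ 0.5 -0.3 -0. ] g 0.997 0.0 q7 -0.06
t 1.1 pos [0.2779 0.5876 0.2226] shift [-227.2  -78.   -17.4] turn [ 0.    -0.     0.536] F [ 0.5 -0.3 -0. ] g 0.997 0.0 q7 -0.06
```

Request:
jog_arm(increments=[{"tx": -40,"ty": -15,"tz": -10,"wz": 0.1,"gripper": 0.28},{"tx": -80,"ty": -30,"tz": -17,"wz": 0.22,"gripper": 0.28},{"tx": -120,"ty": -45,"tz": -17,"wz": 0.34,"gripper": 0.28},{"tx": -160,"ty": -60,"tz": -17,"wz": 0.46,"gripper": 0.28},{"tx": -200,"ty": -70,"tz": -17,"wz": 0.56,"gripper": 0.28}])

```text
validation failed for argument at $.in...
```

```bash
python3 -c "
from h import *
go([.609,.179,.24],4.2)"
```

```text
t 1.1 pos [0.2779 0.5876 0.2226] shift [-474.  -227.9  -17.4] turn [ 0.    -0.     1.056] F [ 0.5 -0.3 -0. ] g 0.997 0.0 q7 -0.06
```

Request:
jog_arm(increments=[{"tx": -40,"ty": -15,"tz": -10,"wx": 0,"wy": 0,"wz": 0.1,"gripper": 0.28},{"tx": -80,"ty": -30,"tz": -17,"wx": 0,"wy": 0,"wz": 0.22,"gripper": 0.28},{"tx": -120,"ty": -45,"tz": -17,"wx": 0,"wy": 0,"wz": 0.34,"gripper": 0.28},{"tx": -160,"ty": -60,"tz": -17,"wx": 0,"wy": 0,"wz": 0.46,"gripper": 0.28},{"tx": -200,"ty": -70,"tz": -17,"wx": 0,"wy": 0,"wz": 0.56,"gripper": 0.28}])

```text
time: 1.52
position: [0.4256, 0.4406, 0.2403]
tool_rot: [1.516, 2.751, 0.001]
ft_force: [1.8, 0.7, 0.5]
grip_width: 0.704
grip_force: 0.0
```

```bash
python3 -c "
from h import *
go([.609,.179,.24],4.2)"
```

```text
t 1.5167 pos [0.4256 0.4406 0.2403] shift [-3.191e+02  1.530e+01  2.000e-01] turn [ 0.001 -0.001  0.49 ] F [1.8 0.7 0.5] g 0.704 0.0 q7 -0.26
```

Request:
jog_arm(increments=[{"tx": -40,"ty": 3,"tz": 0,"wx": 0,"wy": 0,"wz": 0.1,"gripper": 0.28},{"tx": -80,"ty": 6,"tz": 0,"wx": 0,"wy": 0,"wz": 0.2,"gripper": 0.28},{"tx": -120,"ty": 9,"tz": 0,"wx": 0,"wy": 0,"wz": 0.3,"gripper": 0.28},{"tx": -160,"ty": 12,"tz": 0,"wx": 0,"wy": 0,"wz": 0.4,"gripper": 0.28},{"tx": -200,"ty": 15,"tz": 0,"wx": 0,"wy": 0,"wz": 0.48,"gripper": 0.28}])

```text
time: 1.93
position: [0.546, 0.2802, 0.2399]
tool_rot: [2.126, 2.313, 0.001]
ft_force: [0.8, 0.9, 0.2]
grip_width: 0.336
grip_force: 0.0
```

```bash
python3 -c "
from h import *
go([.609,.179,.22],4.2)"
```

```text
t 1.9333 pos [0.546  0.2802 0.2399] shift [-106.2   54.2   19.9] turn [ 0.001 -0.     0.011] F [0.8 0.9 0.2] g 0.336 0.0 q7 -0.38
```

Stay at z≈0.24 above the handle and look with the wrist camera before lowering.

Request:
jog_arm(increments=[{"tx": -36,"ty": 18,"tz": 0,"wx": 0,"wy": 0,"wz": 0.01,"gripper": 0.28},{"tx": -72,"ty": 36,"tz": 0,"wx": 0,"wy": 0,"wz": 0.01,"gripper": 0.28},{"tx": -104,"ty": 54,"tz": 10,"wx": 0,"wy": 0,"wz": 0.01,"gripper": 0.28},{"tx": -104,"ty": 54,"tz": 20,"wx": 0,"wy": 0,"wz": 0.01,"gripper": 0.28},{"tx": -104,"ty": 54,"tz": 20,"wx": 0,"wy": 0,"wz": 0.01,"gripper": 0.28}])

```text
time: 2.35
position: [0.6083, 0.1792, 0.2174]
tool_rot: [-2.139, -2.301, 0.006]
ft_force: [-1.0, 1.2, -0.3]
grip_width: 0.28
grip_force: 0.0
```

```bash
python3 -c "
from h import *
im=cam('wrist','w1.png')
go([.609,.179,.12],4.2)
print([(np.round(b['bbox']).tolist(),b['conf']) for b in vision.spot_in('wrist','cab_drawer0_handle')])
for p in [(.609,.179,.136),(.605,.239,.136),(.613,.119,.136),(.609,.179,.2)]: print(proj(im,p).round())"
```

```text
t 2.4 pos [0.6075 0.1824 0.2183] shift [-3.5  1.5 98.3] turn [-0.003  0.     0.004] F [-0.4  0.5  0.1] g 0.274 0.0 q7 -0.18
[([251.0, 8.0, 340.0, 244.0], 0.88)]
[257. 198.]
[257. 124.]
[256. 264.]
[257. 226.]
```

View pics/w1.png

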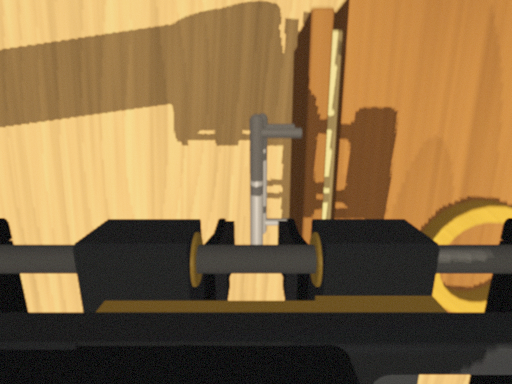

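The wrist view shows the bar (column 257, top end at row 115) centred between the fingertips, and the ajar drawer front at column 320. Lowering.

Request:
jog_arm(increments=[{"tx": -1,"ty": 1.5,"tz": 30,"wx": 0,"wy": 0,"wz": 0,"gripper": 0.28},{"tx": -1,"ty": 1.5,"tz": 60,"wx": 0,"wy": 0,"wz": 0,"gripper": 0.28},{"tx": -1,"ty": 1.5,"tz": 85,"wx": 0,"wy": 0,"wz": 0,"gripper": 0.28},{"tx": -1,"ty": 1.5,"tz": 97,"wx": 0,"wy": 0,"wz": 0,"gripper": 0.28},{"tx": -1,"ty": 1.5,"tz": 97,"wx": 0,"wy": 0,"wz": 0,"gripper": 0.28}])

```text
time: 2.87
position: [0.607, 0.1839, 0.1198]
tool_rot: [-2.126, -2.309, 0.007]
ft_force: [0.4, 0.8, -0.7]
grip_width: 0.28
grip_force: 0.0
```

Request:
jog_arm(increments=[{"tx": 0,"ty": 0,"tz": 0,"wx": 0,"wy": 0,"wz": 0,"gripper": 0},{"tx": 0,"ty": 0,"tz": 0,"wx": 0,"wy": 0,"wz": 0,"gripper": 0},{"tx": 0,"ty": 0,"tz": 0,"wx": 0,"wy": 0,"wz": 0,"gripper": 0},{"tx": 0,"ty": 0,"tz": 0,"wx": 0,"wy": 0,"wz": 0,"gripper": 0},{"tx": 0,"ty": 0,"tz": 0,"wx": 0,"wy": 0,"wz": 0,"gripper": 0}], grip_force=15)

```text
time: 3.28
position: [0.6107, 0.1832, 0.1247]
tool_rot: [2.131, 2.307, 0.006]
ft_force: [-1.5, 1.2, 6.2]
grip_width: 0.119
grip_force: 15.0
```

```bash
python3 -c "
from h import *
go([.45,.171,.122],4.2)"
```

```text
t 3.2833 pos [0.6107 0.1832 0.1247] shift [   0.6 -161.2    2.2] turn [ 0.003 -0.002  0.006] F [-1.5  1.2  6.2] g 0.119 15.0 q7 -0.16
```

Request:
jog_arm(increments=[{"tx": 0,"ty": -12,"tz": 0,"wx": 0,"wy": 0,"wz": 0,"gripper": 0},{"tx": 0,"ty": -34,"tz": 0,"wx": 0,"wy": 0,"wz": 0,"gripper": 0},{"tx": 0,"ty": -58,"tz": 0,"wx": 0,"wy": 0,"wz": 0,"gripper": 0},{"tx": 0,"ty": -82,"tz": 0,"wx": 0,"wy": 0,"wz": 0,"gripper": 0},{"tx": 0,"ty": -100,"tz": 0,"wx": 0,"wy": 0,"wz": 0,"gripper": 0}])

```text
time: 3.7
position: [0.5104, 0.1758, 0.1247]
tool_rot: [2.131, 2.307, 0.009]
ft_force: [0.5, 3.3, 4.3]
grip_width: 0.119
grip_force: 15.0
```

Request:
jog_arm(increments=[{"tx": 0,"ty": -12,"tz": 0,"wx": 0,"wy": 0,"wz": 0,"gripper": 0},{"tx": 0,"ty": -24,"tz": 0,"wx": 0,"wy": 0,"wz": 0,"gripper": 0},{"tx": 0,"ty": -32,"tz": 0,"wx": 0,"wy": 0,"wz": 0,"gripper": 0},{"tx": 0,"ty": -40,"tz": 0,"wx": 0,"wy": 0,"wz": 0,"gripper": 0},{"tx": 0,"ty": -45,"tz": 0,"wx": 0,"wy": 0,"wz": 0,"gripper": 0}])

```text
time: 4.12
position: [0.4662, 0.1726, 0.1247]
tool_rot: [2.131, 2.308, 0.009]
ft_force: [0.9, 3.7, 6.0]
grip_width: 0.12
grip_force: 15.0
```

```bash
python3 -c "
from h import *
go([.45,.171,.122],4.2)
im=cam('top','t2.png')
im2=cam('wrist')
cv2.imwrite('pics/c2.png',np.hstack([cv2.resize(im['color'][90:260,120:290],(510,510),interpolation=cv2.INTER_CUBIC)]))
for t in ['long_rail','short_rail','cab_drawer0_handle']: print(t,[(np.round(b['bbox']).tolist(),round(b['conf'],2)) for b in vision.spot_in('top',t)])"
```

```text
t 4.1167 pos [0.4662 0.1726 0.1247] shift [ -0.3 -16.3   2.6] turn [ 0.005 -0.004  0.006] F [0.9 3.7 6. ] g 0.12 15.0 q7 -0.31
long_rail [([180.0, 187.0, 194.0, 221.0], 0.68)]
short_rail [([211.0, 192.0, 223.0, 218.0], 0.79)]
cab_drawer0_handle [([154.0, 182.0, 246.0, 253.0], 0.96)]
```

View pics/c2.png

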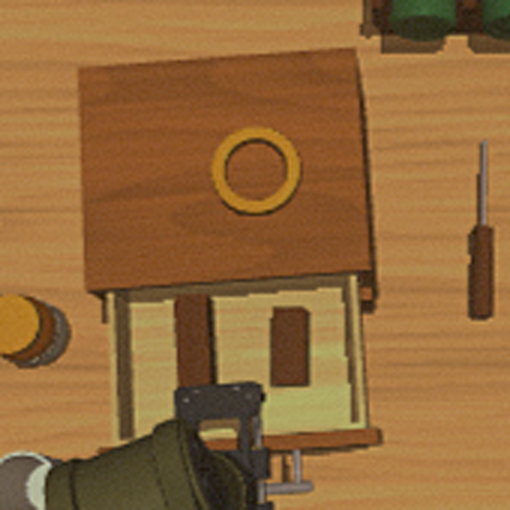

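The drawer is well open: the long rail is on the left (columns 175–213), the short one on the right (270–308, rows 308–385). I'll pull on in small steps until the stop is felt.

Request:
jog_arm(increments=[{"tx": 0,"ty": -3,"tz": 0,"wx": 0,"wy": 0,"wz": 0,"gripper": 0},{"tx": 0,"ty": -6,"tz": 0,"wx": 0,"wy": 0,"wz": 0,"gripper": 0},{"tx": 0,"ty": -9,"tz": 0,"wx": 0,"wy": 0,"wz": 0,"gripper": 0},{"tx": 0,"ty": -11,"tz": 0,"wx": 0,"wy": 0,"wz": 0,"gripper": 0},{"tx": 0,"ty": -12,"tz": 0,"wx": 0,"wy": 0,"wz": 0,"gripper": 0}])

```text
time: 4.78
position: [0.4549, 0.1718, 0.1247]
tool_rot: [2.131, 2.307, 0.009]
ft_force: [-0.1, 3.6, 6.4]
grip_width: 0.117
grip_force: 15.0
```

Request:
jog_arm(increments=[{"tx": 0,"ty": -1,"tz": 0,"wx": 0,"wy": 0,"wz": 0,"gripper": 0},{"tx": 0,"ty": -2,"tz": 0,"wx": 0,"wy": 0,"wz": 0,"gripper": 0},{"tx": 0,"ty": -3,"tz": 0,"wx": 0,"wy": 0,"wz": 0,"gripper": 0},{"tx": 0,"ty": -4,"tz": 0,"wx": 0,"wy": 0,"wz": 0,"gripper": 0},{"tx": 0,"ty": -5,"tz": 0,"wx": 0,"wy": 0,"wz": 0,"gripper": 0}])

```text
time: 5.2
position: [0.4501, 0.1714, 0.1247]
tool_rot: [2.131, 2.307, 0.01]
ft_force: [0.4, 4.0, 6.8]
grip_width: 0.117
grip_force: 15.0
```

Request:
jog_arm(increments=[{"tx": 0,"ty": -1,"tz": 0,"wx": 0,"wy": 0,"wz": 0,"gripper": 0},{"tx": 0,"ty": -2,"tz": 0,"wx": 0,"wy": 0,"wz": 0,"gripper": 0},{"tx": 0,"ty": -3,"tz": 0,"wx": 0,"wy": 0,"wz": 0,"gripper": 0},{"tx": 0,"ty": -4,"tz": 0,"wx": 0,"wy": 0,"wz": 0,"gripper": 0},{"tx": 0,"ty": -5,"tz": 0,"wx": 0,"wy": 0,"wz": 0,"gripper": 0}])

```text
time: 5.62
position: [0.4451, 0.1711, 0.1247]
tool_rot: [2.131, 2.307, 0.01]
ft_force: [0.4, 4.1, 7.5]
grip_width: 0.118
grip_force: 15.0
```

Request:
jog_arm(increments=[{"tx": 0,"ty": -1,"tz": 0,"wx": 0,"wy": 0,"wz": 0,"gripper": 0},{"tx": 0,"ty": -2,"tz": 0,"wx": 0,"wy": 0,"wz": 0,"gripper": 0},{"tx": 0,"ty": -3,"tz": 0,"wx": 0,"wy": 0,"wz": 0,"gripper": 0},{"tx": 0,"ty": -4,"tz": 0,"wx": 0,"wy": 0,"wz": 0,"gripper": 0},{"tx": 0,"ty": -5,"tz": 0,"wx": 0,"wy": 0,"wz": 0,"gripper": 0}])

```text
time: 6.03
position: [0.4402, 0.1707, 0.1247]
tool_rot: [2.131, 2.307, 0.01]
ft_force: [0.6, 3.9, 6.7]
grip_width: 0.118
grip_force: 15.0
```

Request:
jog_arm(increments=[{"tx": 0,"ty": -1,"tz": 0,"wx": 0,"wy": 0,"wz": 0,"gripper": 0},{"tx": 0,"ty": -2,"tz": 0,"wx": 0,"wy": 0,"wz": 0,"gripper": 0},{"tx": 0,"ty": -3,"tz": 0,"wx": 0,"wy": 0,"wz": 0,"gripper": 0},{"tx": 0,"ty": -4,"tz": 0,"wx": 0,"wy": 0,"wz": 0,"gripper": 0},{"tx": 0,"ty": -5,"tz": 0,"wx": 0,"wy": 0,"wz": 0,"gripper": 0}])

```text
time: 6.45
position: [0.4394, 0.1706, 0.1248]
tool_rot: [2.128, 2.302, 0.022]
ft_force: [14.4, 5.9, -7.3]
grip_width: 0.121
grip_force: 15.0
```

```bash
python3 -c "
from h import *
go([.43,.171,.122],4.2);im=cam('top')
c=cv2.resize(im['color'][150:270,130:250],(480,480),interpolation=cv2.INTER_CUBIC)
s=cam('scene')['color'][140:240,240:400]
cv2.imwrite('pics/c3.png',np.hstack([c,cv2.copyMakeBorder(cv2.resize(s,(320,200)),0,280,0,0,0)]))"
```

```text
t 6.45 pos [0.4394 0.1706 0.1248] shift [ 1.1 -9.4  2.7] turn [ 0.015 -0.005  0.005] F [14.4  5.9 -7.3] g 0.121 15.0 q7 -0.35
```

View pics/c3.png

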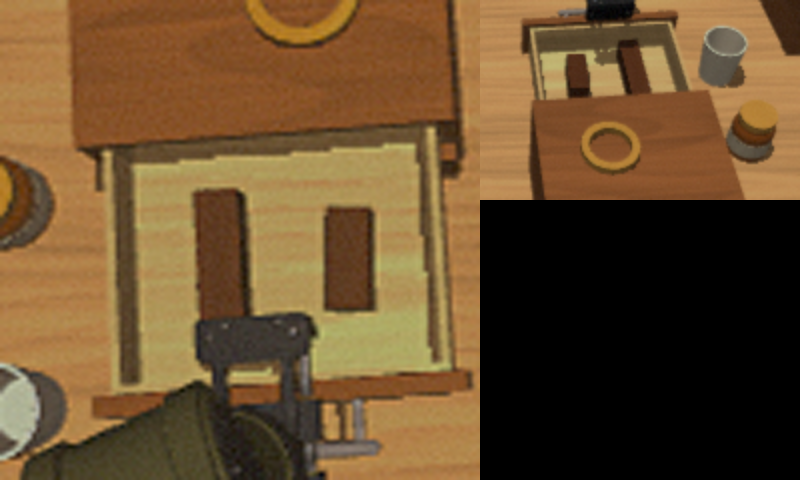

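The drawer is at its stop (force rose to 14 N). In the crop the long rail's far end is at (195–243, 190), hidden below row 318; the short one is at (325–375, 207–310). Release and rise.

Request:
jog_arm(increments=[{"tx": 0,"ty": 4,"tz": 0,"wx": 0,"wy": 0,"wz": 0,"gripper": 0},{"tx": 0,"ty": 4,"tz": 0,"wx": 0,"wy": 0,"wz": 0,"gripper": 0.28},{"tx": 0,"ty": 4,"tz": 0,"wx": 0,"wy": 0,"wz": 0,"gripper": 0.28},{"tx": 0,"ty": 4,"tz": 0,"wx": 0,"wy": 0,"wz": 0,"gripper": 0.28},{"tx": 0,"ty": 4,"tz": 0,"wx": 0,"wy": 0,"wz": 0,"gripper": 0.28}])

```text
time: 6.97
position: [0.4366, 0.1678, 0.122]
tool_rot: [-2.132, -2.307, 0.003]
ft_force: [-0.9, -0.8, 0.6]
grip_width: 0.265
grip_force: 0.0
```

Request:
jog_arm(increments=[{"tx": 0,"ty": 0,"tz": -15,"wx": 0,"wy": 0,"wz": 0,"gripper": 0.28},{"tx": 0,"ty": 0,"tz": -40,"wx": 0,"wy": 0,"wz": 0,"gripper": 0.28},{"tx": 0,"ty": 0,"tz": -75,"wx": 0,"wy": 0,"wz": 0,"gripper": 0.28},{"tx": 0,"ty": 0,"tz": -110,"wx": 0,"wy": 0,"wz": 0,"gripper": 0.5},{"tx": 0,"ty": 0,"tz": -125,"wx": 0,"wy": 0,"wz": 0,"gripper": 0.75}])

```text
time: 7.38
position: [0.4385, 0.1687, 0.2517]
tool_rot: [2.131, 2.306, 0.007]
ft_force: [0.4, 0.5, 0.4]
grip_width: 0.367
grip_force: 0.0
```

```bash
python3 -c "
from h import *
im=cam('top')
A=lambda x,y,z:atz(im,130+x/4-.4,150+y/4-.4,z)
f=A(219,190,.137);e1,e2=A(195,190,.137),A(202,318,.137);yaw=np.degrees(np.arctan2(*(e1-e2)[1::-1]))
print(f,np.linalg.norm(A(195,190,.137)-A(243,190,.137)),yaw,'top-centre',f-.06*np.array([np.cos(np.radians(yaw)),np.sin(np.radians(yaw)),0]))
for p in [(325,207),(375,207),(372,310),(325,310)]:print(A(*p,.137).round(4))
go([.52,.2,.25],95)
im=cam('wrist','w4.png')
for n in ['top','wrist']:
 for t in ['long_rail','short_rail']: print(n,t,[(np.round(b['bbox']).tolist(),round(b['conf'],2)) for b in vision.spot_in(n,t)])"
```

```text
[0.63021272 0.22351994 0.137     ] 0.0350842664341496 4.845550272933256 top-centre [0.57042716 0.21845174 0.137     ]
[0.6176 0.1459 0.137 ]
[0.6176 0.1095 0.137 ]
[0.5428 0.1106 0.137 ]
[0.5429 0.1445 0.137 ]
t 7.4333 pos [0.4394 0.1692 0.2532] shift [24.4 82.7  3.9] turn [ 0.003 -0.008  1.562] F [1.1 0.3 1.5] g 0.399 0.0 q7 -0.37
top long_rail [([178.0, 196.0, 196.0, 229.0], 0.9), ([112.0, 188.0, 146.0, 211.0], 0.27), ([321.0, 200.0, 343.0, 217.0], 0.16)]
top short_rail [([213.0, 206.0, 222.0, 227.0], 0.81), ([190.0, 131.0, 221.0, 161.0], 0.71), ([315.0, 188.0, 344.0, 213.0], 0.69), ([181.0, 194.0, 194.0, 229.0], 0.67)]
wrist long_rail [([328.0, 124.0, 471.0, 161.0], 0.89)]
wrist short_rail [([345.0, 210.0, 420.0, 219.0], 0.95)]
```

Request:
jog_arm(increments=[{"tx": -5,"ty": 20,"tz": 0,"wx": 0,"wy": 0,"wz": 0.12,"gripper": 0.75},{"tx": -15,"ty": 45,"tz": 0,"wx": 0,"wy": 0,"wz": 0.24,"gripper": 0.75},{"tx": 0,"ty": 60,"tz": 0,"wx": 0,"wy": 0,"wz": 0.36,"gripper": 0.75},{"tx": 0,"ty": 70,"tz": 0,"wx": 0,"wy": 0,"wz": 0.48,"gripper": 0.75},{"tx": 5,"ty": 80,"tz": 0,"wx": 0,"wy": 0,"wz": 0.6,"gripper": 0.75}])

```text
time: 8.1
position: [0.5165, 0.1791, 0.2454]
tool_rot: [2.724, 1.565, -0.006]
ft_force: [0.6, -0.2, -0.2]
grip_width: 0.75
grip_force: 0.0
```

Request:
jog_arm(increments=[{"tx": 0,"ty": 0,"tz": 0,"wx": 0,"wy": 0,"wz": 0.12,"gripper": 0.75},{"tx": 0,"ty": 0,"tz": 0,"wx": 0,"wy": 0,"wz": 0.24,"gripper": 0.75},{"tx": 0,"ty": 0,"tz": 0,"wx": 0,"wy": 0,"wz": 0.36,"gripper": 0.75},{"tx": 0,"ty": 0,"tz": 0,"wx": 0,"wy": 0,"wz": 0.48,"gripper": 0.75},{"tx": 0,"ty": 0,"tz": 0,"wx": 0,"wy": 0,"wz": 0.6,"gripper": 0.75}])

```text
time: 8.52
position: [0.5156, 0.1794, 0.2454]
tool_rot: [3.063, 0.691, -0.006]
ft_force: [-1.0, -0.3, -0.2]
grip_width: 0.748
grip_force: 0.0
```

```bash
python3 -c "
from h import *
go([.57,.2185,.22],94.5)"
```

```text
t 8.5167 pos [0.5156 0.1794 0.2454] shift [ 66.  -11.9  25.2] turn [0.001 0.004 0.365] F [-1.  -0.3 -0.2] g 0.748 0.0 q7 -1.48
```

Request:
jog_arm(increments=[{"tx": 20,"ty": -4,"tz": 5,"wx": 0,"wy": 0,"wz": 0.12,"gripper": 0.75},{"tx": 40,"ty": -8,"tz": 10,"wx": 0,"wy": 0,"wz": 0.24,"gripper": 0.75},{"tx": 60,"ty": -12,"tz": 15,"wx": 0,"wy": 0,"wz": 0.36,"gripper": 0.75},{"tx": 66,"ty": -12,"tz": 15,"wx": 0,"wy": 0,"wz": 0.365,"gripper": 0.75},{"tx": 66,"ty": -12,"tz": 15,"wx": 0,"wy": 0,"wz": 0.365,"gripper": 0.75}])

```text
time: 8.93
position: [0.5704, 0.2197, 0.23]
tool_rot: [3.136, 0.138, -0.006]
ft_force: [-0.9, 0.4, -0.2]
grip_width: 0.75
grip_force: 0.0
```

```bash
python3 -c "
from h import *
go([.57,.2185,.11],94.5)
im=cam('wrist','w5.png');print(ray(im,256,192)[0].round(3))
for t in ['long_rail','short_rail']:
  for b in vision.spot_in('wrist',t):
    l,u,r,d=b['bbox'];print(t,np.round(b['bbox']),round(b['conf'],2),[atz(im,*q,.137).round(4).tolist() for q in [(l,u),(r,d)]])
for p in [(.63,.2235,.137),(.57,.2185,.137)]:print(proj(im,p).round())"
```

```text
t 8.9333 pos [0.5704 0.2197 0.23  ] shift [-1.0e-01  9.0e-01  1.2e+02] turn [0.002 0.004 0.009] F [-0.9  0.4 -0.2] g 0.75 0.0 q7 -1.83
[0.64  0.227 0.392]
long_rail [235. 124. 276. 245.] 0.67 [[0.6274, 0.2419, 0.137], [0.5236, 0.1979, 0.137]]
short_rail [327. 145. 388. 232.] 0.67 [[0.6174, 0.1647, 0.137], [0.5449, 0.0989, 0.137]]
[258. 123.]
[258. 194.]
```

View pics/w5.png

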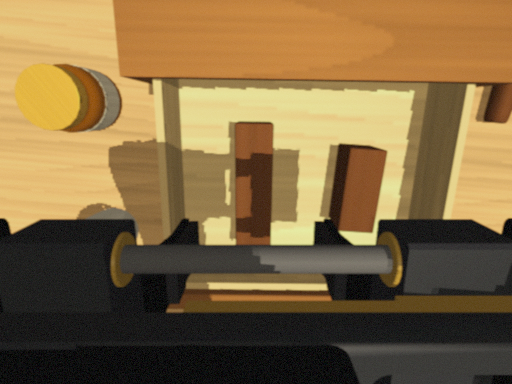

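The long rail (columns 236–271, top end row 123) lies between the opened fingers and parallel to the tool's x, about 3 mm to the left. Lowering with that correction.

Request:
jog_arm(increments=[{"tx": 0,"ty": -2,"tz": 35,"wx": 0,"wy": 0,"wz": 0,"gripper": 0.75},{"tx": 0,"ty": -2,"tz": 70,"wx": 0,"wy": 0,"wz": 0,"gripper": 0.75},{"tx": 0,"ty": -2,"tz": 98,"wx": 0,"wy": 0,"wz": 0,"gripper": 0.75},{"tx": 0,"ty": -2,"tz": 114,"wx": 0,"wy": 0,"wz": 0,"gripper": 0.75},{"tx": 0,"ty": -2,"tz": 120,"wx": 0,"wy": 0,"wz": 0,"gripper": 0.75}])

```text
time: 9.5
position: [0.568, 0.2199, 0.1097]
tool_rot: [3.137, 0.134, -0.008]
ft_force: [0.2, 1.0, -0.6]
grip_width: 0.746
grip_force: 0.0
```

Request:
jog_arm(increments=[{"tx": 0,"ty": 0,"tz": 0,"wx": 0,"wy": 0,"wz": 0,"gripper": 0.2},{"tx": 0,"ty": 0,"tz": 0,"wx": 0,"wy": 0,"wz": 0,"gripper": 0.2},{"tx": 0,"ty": 0,"tz": 0,"wx": 0,"wy": 0,"wz": 0,"gripper": 0.2},{"tx": 0,"ty": 0,"tz": 0,"wx": 0,"wy": 0,"wz": 0,"gripper": 0.2},{"tx": 0,"ty": 0,"tz": 0,"wx": 0,"wy": 0,"wz": 0,"gripper": 0.2}], grip_force=35)

```text
time: 9.92
position: [0.5714, 0.2217, 0.1141]
tool_rot: [-3.138, -0.133, -0.004]
ft_force: [-0.6, 0.4, 0.4]
grip_width: 0.46
grip_force: 0.0
```

```bash
python3 -c "
from h import *
go([.57,.2215,.109],94.5)"
```

```text
t 9.9167 pos [0.5714 0.2217 0.1141] shift [-1.4  0.1  5.1] turn [-0.001 -0.002  0.006] F [-0.6  0.4  0.4] g 0.46 0.0 q7 -1.81
```

Request:
jog_arm(increments=[{"tx": -1,"ty": 0,"tz": 2,"wx": 0,"wy": 0,"wz": 0,"gripper": 0.55},{"tx": -1,"ty": 0,"tz": 5,"wx": 0,"wy": 0,"wz": 0,"gripper": 0.55},{"tx": -1,"ty": 0,"tz": 5,"wx": 0,"wy": 0,"wz": 0,"gripper": 0.2},{"tx": -1,"ty": 0,"tz": 5,"wx": 0,"wy": 0,"wz": 0,"gripper": 0.2},{"tx": -1,"ty": 0,"tz": 5,"wx": 0,"wy": 0,"wz": 0,"gripper": 0.2}], grip_force=35)

```text
time: 10.33
position: [0.5696, 0.2213, 0.1074]
tool_rot: [3.139, 0.133, -0.0]
ft_force: [-0.1, 0.3, 0.4]
grip_width: 0.402
grip_force: 0.0
```

Request:
jog_arm(increments=[{"tx": 0,"ty": 0,"tz": 0,"wx": 0,"wy": 0,"wz": 0,"gripper": 0.2},{"tx": 0,"ty": 0,"tz": 0,"wx": 0,"wy": 0,"wz": 0,"gripper": 0.2},{"tx": 0,"ty": 0,"tz": 0,"wx": 0,"wy": 0,"wz": 0,"gripper": 0.2},{"tx": 0,"ty": 0,"tz": 0,"wx": 0,"wy": 0,"wz": 0,"gripper": 0.2},{"tx": 0,"ty": 0,"tz": 0,"wx": 0,"wy": 0,"wz": 0,"gripper": 0.2}])

```text
time: 10.75
position: [0.5696, 0.2214, 0.1075]
tool_rot: [-3.139, -0.133, -0.0]
ft_force: [0.0, -0.3, -1.0]
grip_width: 0.366
grip_force: 35.0
```

Request:
jog_arm(increments=[{"tx": 0,"ty": 0,"tz": -10,"wx": 0,"wy": 0,"wz": 0,"gripper": 0.2},{"tx": 0,"ty": 0,"tz": -40,"wx": 0,"wy": 0,"wz": 0,"gripper": 0.2},{"tx": 0,"ty": 0,"tz": -75,"wx": 0,"wy": 0,"wz": 0,"gripper": 0.2},{"tx": 0,"ty": 0,"tz": -110,"wx": 0,"wy": 0,"wz": 0,"gripper": 0.2},{"tx": 0,"ty": 0,"tz": -130,"wx": 0,"wy": 0,"wz": 0,"gripper": 0.2}])

```text
time: 11.17
position: [0.571, 0.2214, 0.2427]
tool_rot: [-3.137, -0.133, -0.008]
ft_force: [0.7, 0.4, -0.7]
grip_width: 0.368
grip_force: 35.0
```

```bash
python3 -c "
from h import *
go([.515,-.222,.2],92.5);go([.515,-.222,.235],92.5)"
```

```text
t 11.1667 pos [0.571  0.2214 0.2427] shift [-93.4 437.2  41.3] turn [-0.002 -0.005  0.041] F [ 0.7  0.4 -0.7] g 0.368 35.0 q7 -1.83
t 11.1667 pos [0.571  0.2214 0.2427] shift [-93.3 437.1   6.3] turn [-0.002 -0.005  0.041] F [ 0.7  0.4 -0.7] g 0.368 35.0 q7 -1.83
```

Request:
jog_arm(increments=[{"tx": -6,"ty": 30,"tz": 0,"wx": 0,"wy": 0,"wz": 0.04,"gripper": 0.2},{"tx": -14,"ty": 66,"tz": 0,"wx": 0,"wy": 0,"wz": 0.04,"gripper": 0.2},{"tx": -22,"ty": 104,"tz": 0,"wx": 0,"wy": 0,"wz": 0.04,"gripper": 0.2},{"tx": -30,"ty": 142,"tz": 0,"wx": 0,"wy": 0,"wz": 0.04,"gripper": 0.2},{"tx": -38,"ty": 180,"tz": 0,"wx": 0,"wy": 0,"wz": 0.04,"gripper": 0.2}])

```text
time: 11.58
position: [0.5465, 0.0368, 0.2384]
tool_rot: [-3.14, -0.071, -0.001]
ft_force: [1.0, -0.5, -1.7]
grip_width: 0.366
grip_force: 35.0
```

Request:
jog_arm(increments=[{"tx": -9,"ty": 38,"tz": 0,"wx": 0,"wy": 0,"wz": 0,"gripper": 0.2},{"tx": -18,"ty": 76,"tz": 0,"wx": 0,"wy": 0,"wz": 0,"gripper": 0.2},{"tx": -27,"ty": 114,"tz": 0,"wx": 0,"wy": 0,"wz": 0,"gripper": 0.2},{"tx": -36,"ty": 152,"tz": 0,"wx": 0,"wy": 0,"wz": 0,"gripper": 0.2},{"tx": -44,"ty": 185,"tz": 0,"wx": 0,"wy": 0,"wz": 0,"gripper": 0.2}])

```text
time: 12.0
position: [0.5102, -0.1512, 0.2385]
tool_rot: [3.141, 0.067, 0.002]
ft_force: [1.3, -1.3, -1.1]
grip_width: 0.365
grip_force: 35.0
```

```bash
python3 -c "
from h import *
go([.515,-.222,.2],92.5);"
```

```text
t 12.0 pos [ 0.5102 -0.1512  0.2385] shift [ 1.7 70.9 38.5] turn [ 0.    -0.001 -0.001] F [ 1.3 -1.3 -1.1] g 0.365 35.0 q7 -1.25
```

Request:
jog_arm(increments=[{"tx": 1,"ty": 25,"tz": 10,"wx": 0,"wy": 0,"wz": 0,"gripper": 0.2},{"tx": 2,"ty": 50,"tz": 25,"wx": 0,"wy": 0,"wz": 0,"gripper": 0.2},{"tx": 2,"ty": 71,"tz": 50,"wx": 0,"wy": 0,"wz": 0,"gripper": 0.2},{"tx": 2,"ty": 71,"tz": 75,"wx": 0,"wy": 0,"wz": 0,"gripper": 0.2},{"tx": 2,"ty": 71,"tz": 78,"wx": 0,"wy": 0,"wz": 0,"gripper": 0.2}])

```text
time: 12.42
position: [0.5132, -0.2196, 0.156]
tool_rot: [-3.14, -0.065, 0.011]
ft_force: [-0.8, 1.6, -3.0]
grip_width: 0.364
grip_force: 35.0
```

```bash
python3 -c "
from h import *
im=cam('wrist','w6.png');go([.515,-.222,.0225],92.5)
for n,p in dict(face_top=(.600,-.218,.055),cheekL=(.569,-.190,.018),cheekR=(.570,-.250,.018),cheekmid=(.5692,-.2196,.018)).items():print(n,proj(im,p).round(1))"
```

```text
t 12.4667 pos [ 0.5143 -0.2184  0.1573] shift [  1.3   3.9 134.8] turn [-0.002  0.005 -0.   ] F [-0.1  0.6 -2. ] g 0.361 35.0 q7 -1.05
face_top [259.1  88.2]
cheekL [228.2 123.5]
cheekR [290.6 125. ]
cheekmid [259.  124.5]
```

View pics/w6.png

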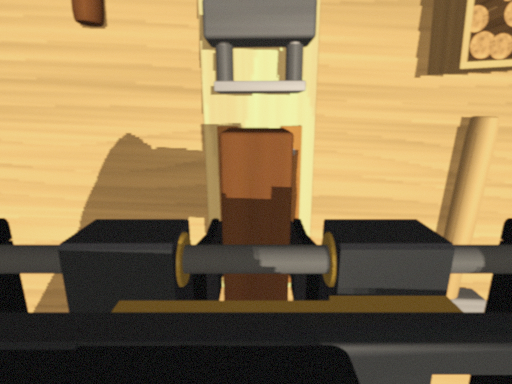

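The wrist view shows the held rail (columns 222–292, end at row 129) over the channel (cheeks 218–301) with the stop plate at (214–305, 86). All agree with the earlier estimate; computing the lateral offset.

```bash
python3 -c "
from h import *
im=cam('wrist');s=ctrl.get_state();print(s['position'])
z=.187+s['position'][2]-.1573
print('rail end',atz(im,257,129,z),'left/right',atz(im,222,135,z),atz(im,292,135,z))
print('plate mid',atz(im,259.5,82,.055),atz(im,214,86,.055),atz(im,305,86,.055)); print('cheek mid',atz(im,259.5,127,.018),atz(im,218,127,.018),atz(im,301,127,.018))
x=s['position']+R.from_rotvec(s['tool_rot']).apply([.06,0,0]);x[2]=z;print('expected end',x,proj(im,x))
go([.515,-.222,.0225],92.5)"
```

```text
[ 0.51585605 -0.21810323  0.15914446]
rail end [ 0.57639336 -0.21553977  0.18884446] left/right [ 0.57326911 -0.20088356  0.18884446] [ 0.57454891 -0.23041278  0.18884446]
plate mid [ 0.60617555 -0.2166371   0.055     ] [ 0.60146343 -0.1794501   0.055     ] [ 0.60468859 -0.25410188  0.055     ]
cheek mid [ 0.56814779 -0.21879485  0.018     ] [ 0.56640939 -0.17866295  0.018     ] [ 0.56988575 -0.25891698  0.018     ]
expected end [ 0.57579502 -0.21540103  0.18884446] [256.60761017 130.43330158]
t 12.5167 pos [ 0.5159 -0.2181  0.1591] shift [ -0.7   4.  136.6] turn [-0.001  0.002  0.001] F [ 0.5 -0.6 -1. ] g 0.365 35.0 q7 -1.05
```

Request:
jog_arm(increments=[{"tx": 0,"ty": 3.5,"tz": 25,"wx": 0,"wy": 0,"wz": 0,"gripper": 0.2},{"tx": 0,"ty": 3.5,"tz": 55,"wx": 0,"wy": 0,"wz": 0,"gripper": 0.2},{"tx": 0,"ty": 3.5,"tz": 85,"wx": 0,"wy": 0,"wz": 0,"gripper": 0.2},{"tx": 0,"ty": 3.5,"tz": 105,"wx": 0,"wy": 0,"wz": 0,"gripper": 0.2},{"tx": 0,"ty": 3.5,"tz": 115,"wx": 0,"wy": 0,"wz": 0,"gripper": 0.2}])

```text
time: 12.93
position: [0.5169, -0.2206, 0.0438]
tool_rot: [-3.139, -0.074, 0.002]
ft_force: [-0.5, 0.4, -1.2]
grip_width: 0.363
grip_force: 35.0
```

Request:
jog_arm(increments=[{"tx": 0,"ty": 0,"tz": 0,"wx": 0,"wy": 0,"wz": 0,"gripper": 0.2},{"tx": 0,"ty": 0,"tz": 0,"wx": 0,"wy": 0,"wz": 0,"gripper": 0.2},{"tx": 0,"ty": 0,"tz": 0,"wx": 0,"wy": 0,"wz": 0,"gripper": 0.2},{"tx": 0,"ty": 0,"tz": 0,"wx": 0,"wy": 0,"wz": 0,"gripper": 0.2},{"tx": 0,"ty": 0,"tz": 0,"wx": 0,"wy": 0,"wz": 0,"gripper": 0.2}])

```text
time: 13.35
position: [0.5179, -0.2226, 0.0461]
tool_rot: [3.14, 0.071, 0.004]
ft_force: [0.7, -0.8, -0.5]
grip_width: 0.365
grip_force: 35.0
```

```bash
python3 -c "
from h import *
go([.515,-.222,.0225],92.5)
im=cam('wrist','w7.png');t=cam('top')
cv2.imwrite('pics/c7.png',np.hstack([im['color'][60:300,140:400],cv2.resize(t['color'][180:290,290:370],(175,240),interpolation=cv2.INTER_CUBIC)]))
"
```

```text
t 13.35 pos [ 0.5179 -0.2226  0.0461] shift [-2.9 -0.8 23.6] turn [ 0.    -0.003  0.001] F [ 0.7 -0.8 -0.5] g 0.365 35.0 q7 -0.96
```

View pics/c7.png

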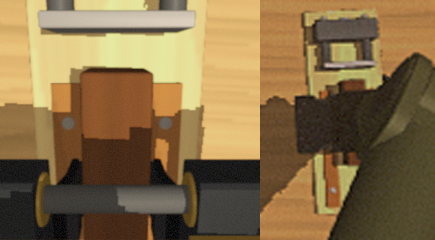

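The rail (crop columns 81–153) is centred between the cheeks (51–182) and the plate (40–195). Lowering onto the base.

Request:
jog_arm(increments=[{"tx": 0,"ty": 0,"tz": 6,"wx": 0,"wy": 0,"wz": 0,"gripper": 0.2},{"tx": 0,"ty": 0,"tz": 12,"wx": 0,"wy": 0,"wz": 0,"gripper": 0.2},{"tx": 0,"ty": 0,"tz": 17,"wx": 0,"wy": 0,"wz": 0,"gripper": 0.2},{"tx": 0,"ty": 0,"tz": 20,"wx": 0,"wy": 0,"wz": 0,"gripper": 0.2},{"tx": 0,"ty": 0,"tz": 21,"wx": 0,"wy": 0,"wz": 0,"gripper": 0.2}])

```text
time: 13.87
position: [0.5158, -0.2221, 0.0225]
tool_rot: [-3.14, -0.07, 0.003]
ft_force: [-2.5, 1.3, 4.3]
grip_width: 0.364
grip_force: 35.0
```

Request:
jog_arm(increments=[{"tx": 0,"ty": 0,"tz": 0.5,"wx": 0,"wy": 0,"wz": 0,"gripper": 0.2},{"tx": 0,"ty": 0,"tz": 1,"wx": 0,"wy": 0,"wz": 0,"gripper": 0.2},{"tx": 0,"ty": 0,"tz": 1.5,"wx": 0,"wy": 0,"wz": 0,"gripper": 0.2},{"tx": 0,"ty": 0,"tz": 2,"wx": 0,"wy": 0,"wz": 0,"gripper": 0.2},{"tx": 0,"ty": 0,"tz": 2,"wx": 0,"wy": 0,"wz": 0,"gripper": 0.2}])

```text
time: 14.28
position: [0.5167, -0.2225, 0.0225]
tool_rot: [-3.14, -0.07, -0.0]
ft_force: [-3.4, 2.1, 5.4]
grip_width: 0.365
grip_force: 35.0
```

Request:
jog_arm(increments=[{"tx": 3,"ty": 0,"tz": -1,"wx": 0,"wy": 0,"wz": 0,"gripper": 0.2},{"tx": 7,"ty": 0,"tz": -1,"wx": 0,"wy": 0,"wz": 0,"gripper": 0.2},{"tx": 11,"ty": 0,"tz": -1,"wx": 0,"wy": 0,"wz": 0,"gripper": 0.2},{"tx": 14,"ty": 0,"tz": -1,"wx": 0,"wy": 0,"wz": 0,"gripper": 0.2},{"tx": 16,"ty": 0,"tz": -1,"wx": 0,"wy": 0,"wz": 0,"gripper": 0.2}])

```text
time: 14.7
position: [0.5331, -0.2216, 0.0225]
tool_rot: [3.141, 0.071, -0.0]
ft_force: [-2.6, 0.1, 1.3]
grip_width: 0.368
grip_force: 35.0
```

Request:
jog_arm(increments=[{"tx": 1,"ty": 0,"tz": 0,"wx": 0,"wy": 0,"wz": 0,"gripper": 0.2},{"tx": 2,"ty": 0,"tz": 0,"wx": 0,"wy": 0,"wz": 0,"gripper": 0.2},{"tx": 3,"ty": 0,"tz": 0,"wx": 0,"wy": 0,"wz": 0,"gripper": 0.2},{"tx": 4,"ty": 0,"tz": 0,"wx": 0,"wy": 0,"wz": 0,"gripper": 0.2},{"tx": 5,"ty": 0,"tz": 0,"wx": 0,"wy": 0,"wz": 0,"gripper": 0.2}])

```text
time: 15.12
position: [0.5376, -0.2216, 0.0225]
tool_rot: [-3.141, -0.07, 0.0]
ft_force: [-1.1, -0.7, 0.2]
grip_width: 0.364
grip_force: 35.0
```

Request:
jog_arm(increments=[{"tx": 1,"ty": 0,"tz": 0.5,"wx": 0,"wy": 0,"wz": 0,"gripper": 0.2},{"tx": 2,"ty": 0,"tz": 0.5,"wx": 0,"wy": 0,"wz": 0,"gripper": 0.2},{"tx": 3,"ty": 0,"tz": 0.5,"wx": 0,"wy": 0,"wz": 0,"gripper": 0.2},{"tx": 4,"ty": 0,"tz": 0.5,"wx": 0,"wy": 0,"wz": 0,"gripper": 0.2},{"tx": 4,"ty": 0,"tz": 0.5,"wx": 0,"wy": 0,"wz": 0,"gripper": 0.2}])

```text
time: 15.53
position: [0.5394, -0.2216, 0.0225]
tool_rot: [-3.139, -0.07, 0.007]
ft_force: [-9.2, 1.6, 9.2]
grip_width: 0.364
grip_force: 35.0
```

Request:
jog_arm(increments=[{"tx": 1,"ty": 0,"tz": 0,"wx": 0,"wy": 0,"wz": 0,"gripper": 0.2},{"tx": 2,"ty": 0,"tz": 0,"wx": 0,"wy": 0,"wz": 0,"gripper": 0.2},{"tx": 3,"ty": 0,"tz": 0,"wx": 0,"wy": 0,"wz": 0,"gripper": 0.2},{"tx": 4,"ty": 0,"tz": 0,"wx": 0,"wy": 0,"wz": 0,"gripper": 0.2},{"tx": 4,"ty": 0,"tz": 0,"wx": 0,"wy": 0,"wz": 0,"gripper": 0.2}])

```text
time: 15.95
position: [0.5415, -0.2215, 0.0225]
tool_rot: [-3.138, -0.069, 0.012]
ft_force: [-13.9, 1.9, 14.2]
grip_width: 0.369
grip_force: 35.0
```

Request:
jog_arm(increments=[{"tx": 0,"ty": 0,"tz": -0.5,"wx": 0,"wy": 0,"wz": 0,"gripper": 0.2},{"tx": 0,"ty": 0,"tz": -1,"wx": 0,"wy": 0,"wz": 0,"gripper": 0.2},{"tx": 0,"ty": 0,"tz": -1.5,"wx": 0,"wy": 0,"wz": 0,"gripper": 0.2},{"tx": 0,"ty": 0,"tz": -2,"wx": 0,"wy": 0,"wz": 0,"gripper": 0.2},{"tx": 0,"ty": 0,"tz": -2,"wx": 0,"wy": 0,"wz": 0,"gripper": 0.2}])

```text
time: 16.37
position: [0.5425, -0.2214, 0.0228]
tool_rot: [-3.14, -0.069, 0.009]
ft_force: [-5.4, -1.0, -0.8]
grip_width: 0.366
grip_force: 35.0
```

```bash
python3 -c "
from h import *
print(ctrl.get_state()['torque'],ctrl.get_state()['ft_force'])
w=cam('wrist','w8.png');s=cam('scene','s8.png')
a=cv2.resize(w['color'][0:200,150:370],(440,400));b=cv2.resize(s['color'][150:235,160:220],(282,400),interpolation=cv2.INTER_CUBIC)
cv2.imwrite('pics/c8.png',np.hstack([a,b]))"
```

```text
[-0.25233565  1.34380133 -0.01168379] [-5.36844194 -1.01108292 -0.81871113]
```

View pics/c8.png

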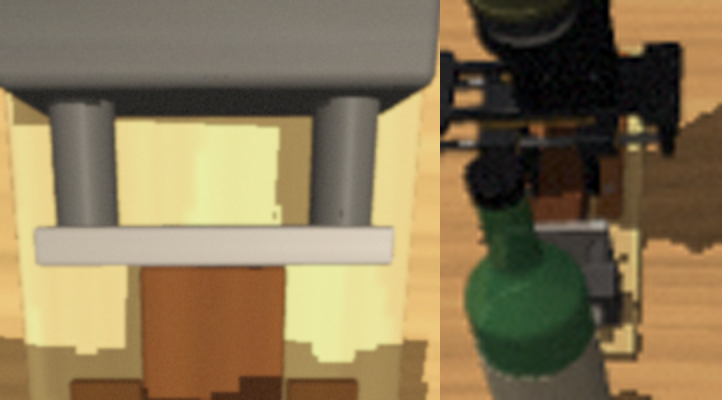

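The rail's end is flush against the plate (crop row 265), centred, with about 5 N along x. Pushing on steadily.

Request:
jog_arm(increments=[{"tx": 1,"ty": 0,"tz": 0,"wx": 0,"wy": 0,"wz": 0,"gripper": 0.2},{"tx": 2,"ty": 0,"tz": 0,"wx": 0,"wy": 0,"wz": 0,"gripper": 0.2},{"tx": 3,"ty": 0,"tz": 0,"wx": 0,"wy": 0,"wz": 0,"gripper": 0.2},{"tx": 4,"ty": 0,"tz": 0,"wx": 0,"wy": 0,"wz": 0,"gripper": 0.2},{"tx": 4,"ty": 0,"tz": 0,"wx": 0,"wy": 0,"wz": 0,"gripper": 0.2}])

```text
time: 16.88
position: [0.5452, -0.2213, 0.0227]
tool_rot: [-3.139, -0.069, 0.013]
ft_force: [-9.8, -1.0, 2.3]
grip_width: 0.365
grip_force: 35.0
```

```bash
python3 -c "
from h import *
go([.5475,-.2213,.0225],92.5)
w=cam('wrist')
g=cv2.cvtColor(w['color'],cv2.COLOR_BGR2GRAY).astype(int)
print(g[20:150,232:236].mean(1).round().astype(int).tolist())
print(g[20:150,262:268].mean(1).round().astype(int).tolist())
for r in (40,50,60,100,110,120,130): print(r,atz(w,234,r,.055).round(4),atz(w,234,r,.052).round(4))"
```

```text
t 16.8833 pos [ 0.5452 -0.2213  0.0227] shift [2.3 0.1 0.2] turn [-0.002  0.008  0.   ] F [-9.8 -1.   2.3] g 0.365 35.0 q7 -0.95
[120, 120, 120, 120, 122, 121, 122, 122, 121, 120, 120, 120, 120, 120, 122, 120, 120, 120, 121, 120, 120, 122, 122, 120, 115, 112, 106, 99, 92, 84, 70, 50, 43, 42, 39, 38, 38, 40, 39, 40, 39, 39, 40, 56, 97, 134, 174, 212, 218, 218, 218, 218, 218, 217, 218, 218, 218, 218, 218, 218, 218, 218, 217, 217, 218, 218, 217, 218, 218, 217, 218, 218, 218, 218, 218, 218, 218, 218, 218, 218, 218, 218, 218, 218, 218, 218, 218, 218, 218, 218, 218, 208, 167, 130, 163, 186, 193, 194, 193, 193, 192, 193, 193, 193, 194, 192, 194, 192, 192, 192, 190, 181, 155, 96, 71, 94, 103, 104, 104, 103, 102, 102, 104, 102, 102, 103, 102, 103, 102, 103]
[122, 123, 124, 124, 124, 124, 124, 123, 123, 123, 122, 122, 122, 123, 122, 123, 122, 122, 122, 124, 123, 125, 123, 122, 117, 112, 103, 98, 91, 83, 69, 52, 41, 40, 39, 38, 39, 39, 40, 40, 40, 40, 41, 65, 108, 136, 147, 176, 215, 224, 224, 224, 224, 224, 224, 224, 224, 224, 224, 224, 224, 224, 224, 224, 224, 224, 223, 224, 224, 224, 224, 224, 224, 224, 224, 224, 224, 224, 225, 224, 224, 224, 224, 224, 224, 224, 224, 224, 224, 224, 224, 213, 171, 132, 168, 191, 199, 199, 197, 198, 198, 198, 198, 199, 198, 198, 198, 196, 196, 195, 192, 182, 152, 101, 86, 95, 100, 100, 101, 101, 101, 102, 100, 102, 100, 102, 102, 100, 101, 100]
40 [ 0.6409 -0.208   0.055 ] [ 0.6415 -0.2078  0.052 ]
50 [ 0.6373 -0.2081  0.055 ] [ 0.6378 -0.2079  0.052 ]
60 [ 0.6337 -0.2082  0.055 ] [ 0.6341 -0.2079  0.052 ]
100 [ 0.6186 -0.2085  0.055 ] [ 0.6186 -0.2083  0.052 ]
110 [ 0.6146 -0.2086  0.055 ] [ 0.6146 -0.2084  0.052 ]
120 [ 0.6106 -0.2087  0.055 ] [ 0.6105 -0.2085  0.052 ]
130 [ 0.6066 -0.2088  0.055 ] [ 0.6064 -0.2086  0.052 ]
```

Force, TCP position and the plate-to-block gap all suggest about 7.6–9 mm of yield. A little further, levelling the tool.

Request:
jog_arm(increments=[{"tx": 0.5,"ty": 0,"tz": 0,"wx": 0,"wy": 0.002,"wz": 0,"gripper": 0.2},{"tx": 1,"ty": 0,"tz": 0,"wx": 0,"wy": 0.004,"wz": 0,"gripper": 0.2},{"tx": 1.5,"ty": 0,"tz": 0,"wx": 0,"wy": 0.006,"wz": 0,"gripper": 0.2},{"tx": 2,"ty": 0,"tz": 0,"wx": 0,"wy": 0.008,"wz": 0,"gripper": 0.2},{"tx": 2,"ty": 0,"tz": 0,"wx": 0,"wy": 0.008,"wz": 0,"gripper": 0.2}])

```text
time: 17.35
position: [0.5455, -0.2213, 0.0225]
tool_rot: [-3.138, -0.068, 0.005]
ft_force: [-12.2, -0.1, 4.8]
grip_width: 0.363
grip_force: 35.0
```

Request:
jog_arm(increments=[{"tx": 0,"ty": 0,"tz": 0,"wx": 0,"wy": 0,"wz": 0,"gripper": 0.2},{"tx": 0,"ty": 0,"tz": 0,"wx": 0,"wy": 0,"wz": 0,"gripper": 0.2},{"tx": 0,"ty": 0,"tz": 0,"wx": 0,"wy": 0,"wz": 0,"gripper": 0.2},{"tx": 0,"ty": 0,"tz": 0,"wx": 0,"wy": 0,"wz": 0,"gripper": 0.2},{"tx": 0,"ty": 0,"tz": 0,"wx": 0,"wy": 0,"wz": 0,"gripper": 0.2}])

```text
time: 17.77
position: [0.5455, -0.2213, 0.0225]
tool_rot: [-3.138, -0.068, 0.005]
ft_force: [-12.3, 1.1, 5.8]
grip_width: 0.363
grip_force: 35.0
```

```bash
python3 -c "
from h import *
go([.5475,-.2213,.0225],92.5)
w=cam('wrist')
g=cv2.cvtColor(w['color'],cv2.COLOR_BGR2GRAY).astype(int)[:,232:236].mean(1)
d=np.diff(g);print([(i,int(d[i])) for i in range(20,150) if abs(d[i])>14])
for r in (50,112,132):print(r,atz(w,234,r,.055).round(4))"
```

```text
t 17.7667 pos [ 0.5455 -0.2213  0.0225] shift [2.  0.1 0. ] turn [-0.003  0.003 -0.   ] F [-12.3   1.1   5.8] g 0.363 35.0 q7 -0.95
[(51, -17), (63, 34), (64, 37), (65, 23), (66, 35), (67, 39), (111, -26), (112, -41), (113, 23), (114, 19), (131, -29), (132, -46)]
50 [ 0.6375 -0.2081  0.055 ]
112 [ 0.614  -0.2087  0.055 ]
132 [ 0.6059 -0.2089  0.055 ]
```

Request:
jog_arm(increments=[{"tx": 0.3,"ty": 0,"tz": -0.3,"wx": 0,"wy": 0,"wz": 0,"gripper": 0.2},{"tx": 0.6,"ty": 0,"tz": -0.6,"wx": 0,"wy": 0,"wz": 0,"gripper": 0.2},{"tx": 1,"ty": 0,"tz": -1,"wx": 0,"wy": 0,"wz": 0,"gripper": 0.2},{"tx": 1,"ty": 0,"tz": -1,"wx": 0,"wy": 0,"wz": 0,"gripper": 0.2},{"tx": 1,"ty": 0,"tz": -1,"wx": 0,"wy": 0,"wz": 0,"gripper": 0.2}])

```text
time: 18.23
position: [0.5466, -0.2212, 0.0227]
tool_rot: [-3.139, -0.068, 0.005]
ft_force: [-10.4, -1.0, -1.6]
grip_width: 0.365
grip_force: 35.0
```

Request:
jog_arm(increments=[{"tx": 0,"ty": 0,"tz": 0,"wx": 0,"wy": 0,"wz": 0,"gripper": 0.2},{"tx": 0,"ty": 0,"tz": 0,"wx": 0,"wy": 0,"wz": 0,"gripper": 0.2},{"tx": 0,"ty": 0,"tz": 0,"wx": 0,"wy": 0,"wz": 0,"gripper": 0.2},{"tx": 0,"ty": 0,"tz": 0,"wx": 0,"wy": 0,"wz": 0,"gripper": 0.2},{"tx": 0,"ty": 0,"tz": 0,"wx": 0,"wy": 0,"wz": 0,"gripper": 0.2}])

```text
time: 18.65
position: [0.5466, -0.2212, 0.0227]
tool_rot: [-3.139, -0.068, 0.005]
ft_force: [-9.8, -0.1, -1.3]
grip_width: 0.363
grip_force: 35.0
```

Request:
jog_arm(increments=[{"tx": 0,"ty": 0,"tz": 0.2,"wx": 0,"wy": 0,"wz": 0,"gripper": 0.2},{"tx": 0,"ty": 0,"tz": 0.5,"wx": 0,"wy": 0,"wz": 0,"gripper": 0.2},{"tx": 0,"ty": 0,"tz": 0.5,"wx": 0,"wy": 0,"wz": 0,"gripper": 0.2},{"tx": 0,"ty": 0,"tz": 0.5,"wx": 0,"wy": 0,"wz": 0,"gripper": 0.2},{"tx": 0,"ty": 0,"tz": 0.5,"wx": 0,"wy": 0,"wz": 0,"gripper": 0.2}])

```text
time: 19.07
position: [0.5465, -0.2212, 0.0226]
tool_rot: [-3.139, -0.068, 0.005]
ft_force: [-11.6, -1.1, 1.9]
grip_width: 0.361
grip_force: 35.0
```

```bash
python3 -c "
from h import *
F=[]
for i in range(6):
  w=cam('wrist');s=ctrl.get_state();F.append(s['ft_force'])
print(np.mean(F,0),s['position'])
g=cv2.cvtColor(w['color'],cv2.COLOR_BGR2GRAY).astype(int)[:,232:236].mean(1)
d=np.diff(g);print([(i,int(d[i])) for i in range(20,150) if abs(d[i])>14])
for r in (50,111,131):print(r,atz(w,234,r,.055).round(4))
t=cam('top')['color'];sc=cam('scene')['color']
cv2.imwrite('pics/final.png',np.hstack([cv2.resize(t[100:300,100:400],(480,320)),cv2.resize(sc[140:260,100:400],(300,120)).repeat(1,0) if 0 else cv2.copyMakeBorder(sc[140:260,100:400],0,200,0,0,0)]))"
```

```text
[-11.25791802  -0.35447796   2.03430697] [ 0.54654361 -0.22121178  0.02259231]
[(53, -16), (65, 23), (66, 40), (67, 31), (68, 38), (69, 38), (111, -33), (112, -36), (113, 28), (114, 19), (131, -29), (132, -42)]
50 [ 0.6386 -0.208   0.055 ]
111 [ 0.6154 -0.2086  0.055 ]
131 [ 0.6073 -0.2088  0.055 ]
```

View pics/final.png

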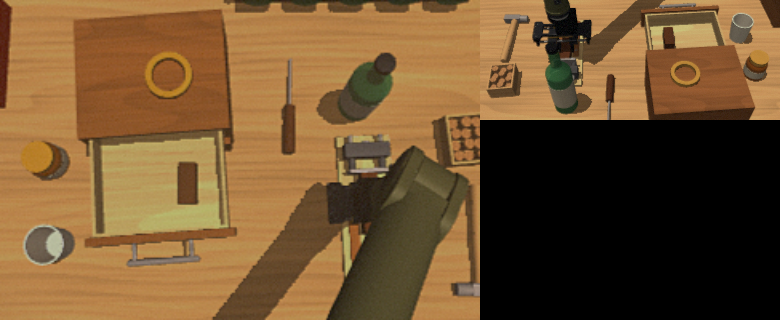

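The drawer is fully out with only the short rail in it, the bystanders haven't moved, and the held rail lies flat in the channel. It presses at about 10 N, with the plate roughly 9–10 mm in.

```bash
python3 -c "
from h import *
print(ctrl.close_job())"
```

```text
the job is handed in; nothing more can be done
None
```

The job is handed in: the top drawer is out to its stop with the short rail still inside, and the arm is holding the long rail flat in the jig, pressing the stop plate in about 9–10 mm (about 10 N); that depth comes from the wrist camera, TCP position and wrist force, since the plate's travel can't be read directly.

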